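# Clamp a robot link in the screw fixture

### The job

Lay the robot link on the bed of the blue clamping fixture, flat, with its round boss pushed right up into the V-stop under the spindle and its square black flange out at the open front. Then screw the red knob down (clockwise) until the rubber foot grips the boss firmly, hand-tight but without crushing it, and let go. Leave the other things on the bench where they are.

Things in the scene. Friction and masses are not known exactly. Their poses are not given: they have to be found in the camera images.
- press: Blue and grey screw clamping fixture, bolted down. Origin on the table under the spindle axis; x points from its open front to the V-stop. Grey bed plate, top 25 mm above the table, x -170 to 80, y -70 to 120 mm. Blue column y 75 to 115, x -26 to 26 mm, 155 mm high; blue arm 42 mm wide from it to the spindle, 115 to 155 mm above the table; nut boss 48 mm in diameter, up to 167 mm.
- seat (a point): Point on the top face of the bed, on the spindle axis (axes as the fixture): where the underside centre of the link's boss belongs. The V-stop round it has two steel cheeks 22 mm high at 45 degrees either side of +x, open to the front; a 56 mm boss touching both lies exactly on the seat.
- spindle: Spindle above the seat: knob on top, swivel foot below; it only moves up and down. Origin on the axis at the knob's underside, 202 mm above the table when the knob reads 0; it sinks 24 mm per turn (3.82 mm per rad). The sprung rubber pad (36 mm wide) under the foot has its underside 129 to 135 mm below the origin: the foot is screwed out by an unknown 0 to 6 mm.
- knob_grip (a point): Centre of the red cross-shaped knob, on the axis, 15 mm above its underside, 11 mm below its top. Four lobes along the x and y axes of this point, each 18 mm wide with a flat end, 58 mm across opposite lobes, 26 mm high. Fully wound down, its underside is still 8 mm above the nut boss. It turns and sinks with the knob.
- knob (a joint): Turn of the knob in rad, clockwise from above (down) positive, 0 to 7, starts at 0.3 to 1.2. It runs free at about 0.15 N m; 10 N on the foot adds 0.04 N m. The pad gives 1 mm per 12 N, up to 3.5 mm, then it is solid. Friction holds the knob against up to 39 N on the foot. Hand-tight is 20 to 40 N (0.23 to 0.3 N m at the knob); above 120 N (0.6 N m) the boss is crushed.
- link: Loose robot link, 176 mm long, 0.35 to 0.7 kg, lying flat left or right of the fixture. Origin on its underside, x along it to the boss. At x = -55 mm a black square flange block 46 x 46 x 46 mm (heavy end, good to grip across its y faces); at x = 70 mm a grey boss 56 mm in diameter, 30 mm high; between them a web 32 mm wide, 20 mm high. Centre of mass near x = -30 mm.
- link_boss (a point): Centre of the underside of the link's round boss.
- cover: Bystander: white moulded robot joint cover, 172 x 85 mm, 42 mm high; it lies on the other side of the fixture from the link.
- multimeter: Bystander: orange multimeter, 88 x 185 mm, 36 mm high.
- tape_roll: Bystander: roll of black tape, 96 mm across, 24 mm high.
- cutters: Bystander: side cutters with blue handles, 160 mm long, 16 mm high.
- driver: Bystander: yellow screwdriver lying on the table, 190 mm long.
- servo: Bystander: black servo motor standing upright, 60 x 60 mm, 111 mm high, with a toothed pulley on its shaft.

How it is judged (in metres and radians):
On the way, in this order (a step that is already met when the one before it is completed fails the run):
1. the link lies flat on the bed with its boss home in the V-stop and its flange at the open front (horizontal distance between link_boss and seat below 0.005 m and z of link_boss in the frame of seat below 0.003 m and angle between link's own z axis and vertical below 0.04 rad and linear speed of link below 0.02 m/s and x of link in the frame of seat below -0.05 m), for 0.2 s.
2. the foot bears firmly on the boss (contact force between spindle and link above 15 N), for 0.2 s.
At the end, for the whole second after the job is handed in: The link lies flat on the bed (tilt under 0.04 rad, boss underside within 3 mm of the bed) and at rest, its boss centre within 5 mm of the seat in the V-stop and its flange towards the open front (link origin more than 50 mm in front of the seat), and the foot presses on it with more than 15 N (horizontal distance between link_boss and seat below 0.005 m and z of link_boss in the frame of seat below 0.003 m and x of link in the frame of seat below -0.05 m and angle between link's own z axis and vertical below 0.04 rad and linear speed of link below 0.01 m/s and contact force between spindle and link above 15 N); the robot touches nothing.
It fails at once if the boss is crushed: more than 120 N from the spindle (contact force between spindle and link above 120 N).
It fails at once if a bystander is moved by more than 25 mm (distance of any of cover, multimeter, tape_roll, cutters, driver, servo from where it was at the start of the episode above 0.025 m).
It also fails if it takes over 72 s, if anything falls off the work surface, if the arm or the gripper's body presses on something with over 40 N, if the wrist force passes 120 N, or if a joint passes its speed limit or range.

### The arm

A 6-joint arm with a two-finger parallel gripper is mounted at the origin on the work surface. World frame = base frame: x ahead of the robot, y to its left, z up, the work surface at z = 0. Lengths are in mm, angles in rad, forces in N, time in s.
With the tool pointing down it reaches from about 250 to 850 mm from the base axis. Payload 12.5 kg.
Tool frame: the origin (TCP) lies at the centre of the arm's flange, where the gripper is bolted on; the fingertips stand 186 mm ahead of it and the grasp point (between the pads) lies 167 mm ahead of it; z points along the fingers, x is the direction in which the jaws open and shut, and the axes are right-handed (so a half turn about z gives the same grasp; the last joint's range is limited). The gripper opens to 93 mm and grips with 3 to 60 N. Pads are 15 mm wide; open, the fingers measure 128 mm over their backs; the gripper's body (75 mm by 188 mm) begins 65 mm behind the grasp point.
Start: joints at [-1.346, 0.351, 1.652, -0, 1.139, -0.085], TCP at [167.697, -523.797, 404.733] pointing down, gripper open.
Joint ranges: [-2.75, 2.75], [-0.79, 2.1], [0.01, 2.65], [-1.57, 4.71], [0.07, 3.14], [-2.87, 2.87]. Speed limits (rad/s): [2.22, 2.22, 2.79, 3.14, 3.14, 3.14].

### API

Orientations are given as a rotation vector (axis times angle).
In Python, from cell import arm, optics, trace, landmark_of gives the robot as it stands.
- The arm moves only by the shell command python3 -m inch 'ROWS'. ROWS is JSON, a list of rows, each a list of 7 numbers: the shift along the world's x, y, z in m, then the turn, a rotation vector about the world's x, y, z in degrees, then the opening, from -1 (shut) to 1 (fully open). In form: [[x, y, z, wx, wy, wz, gripper], ...]. A call has 1 to 8 rows; each row shifts and turns the pose as measured when the row begins; what a row does not reach is not made up. A row lasts 1/8 s, in which the tool goes at most 62.5 mm and 10.7 degrees, less where a joint would pass 70% of its speed; a pose out of reach is approached as far as the arm can. A call is refused whole if a number of a shift passes 0.0625 or a number of a turn 10.7, either way. A call with a gripper value outside its range is refused whole. The fingers move at their own pace and stop on an object; the grip force is fixed at half the most. Time passes only in rows, so rows that do not move let the fingers close. It gives the time, the measured TCP pose, the force and the opening at its end, in the units of the state.
- arm.get_state(): the state, without advancing time (a new reading comes with each control period).
- optics.capture(name): name is "side" or "top"; returns a dict with "frame" (420x560x3 uint8, blue, green, red), "camera_matrix" (3x3 intrinsics, pixels), "position" and "rotation" of the camera in the world. Camera axes: x right, y down, z forward; pixel columns grow to the right and rows downward; lengths in mm; the calibration is good to about 2 mm. A picture is of the moment at which its call begins. There is no depth.
- arm.hand_in(): hands the job in, once; it reports no verdict.
Trained networks look in the newest picture that a camera, given by its name, has taken for a name from the list of things; names that differ only in an ending like _2 or _b are one class to them, and where a whole thing is asked for, a point or a joint stands for the part that bears it (a point fixed in the world has none). Each returns a list of dicts, best first, with "p" (0 to 1); they miss things now and then, are a little off and sometimes report something else, mostly with a low value. They report only what shows in the picture. A call takes as long as a camera call.
- trace(label, camera): "mask" (420x560 bool, what is visible of it) and "xy" ([column, row] in pixels, amid what is visible of it).
- landmark_of(label, camera): "xy" ([column, row] in pixels: a listed point, or the origin of a listed thing).
The state is a dict: "time": time; "joints": joint angles; "joint_velocities": joint speeds; "tau": joint torques, N m; "eef_pos": TCP position; "ee_rot": TCP orientation; "contact_force": force on the tool from outside, world axes, zero at the start; "torque": the same for the moment, N m; "opening": opening from 0.0 (shut) to 1.0 (fully open).
Only numpy, scipy, OpenCV 4.12 (cv2) and the standard library are available. Lean on these libraries where they do the work, as an engineer would, in place of code of your own. Each camera call takes 0.05 s, during which the arm holds its last target.

## Working session

There is one attempt and no reset: what is moved stays moved. The work goes in short steps, Python scripts to look and compute and a shell command to move; the robot and the scene stay as the last step left them, time stands still between calls to the robot, and variables do not carry over. Pictures are saved under pics/ and viewed, and the job is handed in when it is done.

```bash
ls; mkdir -p pics
cat > h.py <<'E'
import numpy as np, cv2
from cell import arm, optics, trace, landmark_of
def snap(n,name):
    c=optics.capture(n); cv2.imwrite(f'pics/{name}.png',c['frame']); return c
def ray(c,xy):
    K=np.array(c['camera_matrix']);R=np.array(c['rotation']);
    if R.shape!=(3,3): R=cv2.Rodrigues(R.astype(float))[0]
    d=R@np.linalg.inv(K)@np.array([xy[0],xy[1],1.]); return np.array(c['position'],float),d
def atz(c,xy,z):
    p,d=ray(c,xy); return p+d*(z-p[2])/d[2]
def proj(c,P):
    K=np.array(c['camera_matrix']);R=np.array(c['rotation'])
    if R.shape!=(3,3): R=cv2.Rodrigues(R.astype(float))[0]
    q=K@(R.T@(np.array(P,float)-np.array(c['position']))); return q[:2]/q[2]
def tri(c1,a,c2,b):
    p,d=ray(c1,a);q,e=ray(c2,b)
    s=np.linalg.lstsq(np.c_[d,-e],q-p,rcond=None)[0]
    A=p+d*s[0];B=q+e*s[1]; return (A+B)/2,np.linalg.norm(A-B)
E
python3 - <<'E'
from h import *
cs={n:snap(n,n+'0') for n in('top','side')}
for n,c in cs.items(): print(n,c['position'],np.array(c['rotation']).round(3).tolist(),np.array(c['camera_matrix']).tolist())
for n in cs:
  for l in ['press','seat','spindle','knob_grip','link','link_boss','cover','multimeter','tape_roll','cutters','driver','servo']:
    try: print(n,l,[(np.round(r['xy'],1).tolist(),round(r['p'],2)) for r in landmark_of(l,n)][:2])
    except Exception as e: print(n,l,e)
print(arm.get_state())
E
```

```text
pics
top [ 288.22381779  -78.1061449  1442.31633556] [-2.129, 2.108, -0.187] [[501.3908509030895, 0.0, 277.389602998217], [0.0, 501.3908509030895, 205.48726301524556], [0.0, 0.0, 1.0]]
side [ 294.60759778 1124.28533997  873.45247262] [-0.26, 2.641, -1.503] [[487.12922889654357, 0.0, 285.4601842032913], [0.0, 487.12922889654357, 210.9627351523963], [0.0, 0.0, 1.0]]
top press [([254.7, 184.0], 0.89)]
top seat [([246.0, 177.8], 0.69)]
top spindle [([242.8, 165.7], 0.71)]
top knob_grip [([245.0, 161.9], 0.87)]
top link [([135.4, 219.2], 0.79)]
top link_boss [([135.9, 199.5], 0.68)]
top cover [([378.2, 218.3], 0.92)]
top multimeter [([441.1, 290.4], 0.62)]
top tape_roll [([327.8, 290.8], 0.67)]
top cutters [([180.7, 283.9], 0.79)]
top driver [([363.0, 151.6], 0.9)]
top servo [([176.0, 152.6], 0.89), ([133.3, 199.6], 0.75)]
side press [([245.6, 268.3], 0.89)]
side seat [([243.8, 260.3], 0.95)]
side spindle [([226.0, 354.6], 0.57)]
side knob_grip [([241.9, 206.3], 0.9)]
side link [([254.5, 360.3], 0.63)]
side link_boss [([225.1, 352.9], 0.7)]
side cover [([295.6, 208.5], 0.9), ([241.7, 207.
[... 193 characters left out ...]
], 0.79), ([298.9, 204.4], 0.63)]
{'time': 1.3, 'joints': array([-1.34562568e+00,  3.50703980e-01,  1.65178610e+00,  5.08761838e-06,
        1.13915616e+00, -8.46009586e-02]), 'joint_velocities': array([-0.00240752,  0.00067662, -0.00035107, -0.00283505, -0.00093609,
       -0.00136391]), 'tau': array([ 1.82115182e-04, -4.97254729e+01, -2.85491037e+01,  6.99800206e-02,
        2.20152066e-02,  1.08048917e-05]), 'eef_pos': array([ 167.68394772, -523.80122747,  404.7356674 ]), 'ee_rot': array([-2.53751148e+00,  1.85213316e+00,  5.87860952e-05]), 'contact_force': array([-0.35959799, -0.31519709,  0.50925345]), 'torque': array([0.01554641, 0.07085198, 0.0445468 ]), 'opening': 1.0027870580163807}
```

View pics/top0.png

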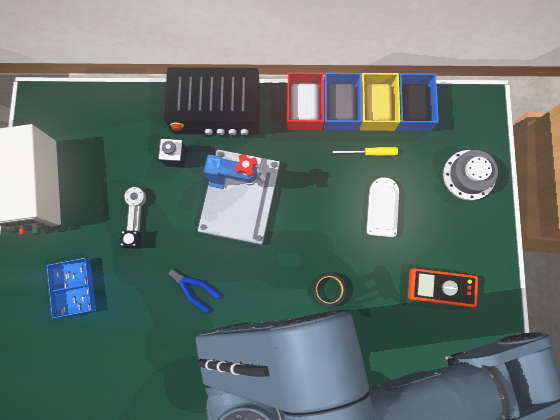

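View pics/side0.png

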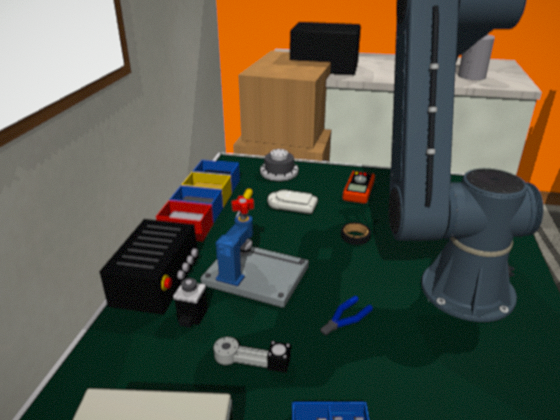

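The top view shows the link at left (boss about (135,197), flange about (130,238)). The fixture is centred near (240,200), with its knob at (246,165) and its column on the left. The cover is to the right, and the servo at (171,152) sits behind the link. Next I'll measure positions.

Run:
```python
from h import *
t=snap('top','t1'); s=snap('side','s1')
S=dict(top=t,side=s)
L={}
for l in ['seat','knob_grip','link','link_boss','spindle','servo','cover','press']:
    L[l]={n:landmark_of(l,n)[0]['xy'] for n in S}
    P,e=tri(t,L[l]['top'],s,L[l]['side']); print(l,P.round(1),round(e,1), 'top@z', {z:atz(t,L[l]['top'],z)[:2].round(1).tolist() for z in (0,25,210)})
f=t['frame']; 
def crop(f,x0,y0,w,h,k,name): cv2.imwrite(f'pics/{name}.png',cv2.resize(f[y0:y0+h,x0:x0+w],None,fx=k,fy=k,interpolation=cv2.INTER_CUBIC))
crop(f,100,130,190,130,4.2,'t1c'); crop(s['frame'],160,180,160,200,3,'s1c')
for n in S:
  for l in ['link','press','spindle','knob_grip']:
    m=trace(l,n)[0]; r=cv2.minAreaRect(np.argwhere(m['mask'])[:,::-1].astype(np.float32)); print(n,l,m['p'],np.round(m['xy'],1),r,m['mask'].sum())
```

```text
seat [627.5  21.8  27.2] 0.1 top@z {0: [634.0, 23.7], 25: [628.0, 22.0], 210: [583.6, 8.9]}
knob_grip [624.8  18.1 211.8] 1.4 top@z {0: [681.8, 34.6], 25: [675.0, 32.6], 210: [624.5, 18.2]}
link [514.  356.2  -4.9] 3.8 top@z {0: [515.1, 355.0], 25: [511.2, 347.5], 210: [482.1, 291.9]}
link_boss [575.9 353.7   3.6] 16.2 top@z {0: [568.4, 353.4], 25: [563.6, 345.9], 210: [527.6, 290.5]}
spindle [627.8  16.7 205.8] 15.3 top@z {0: [675.1, 31.2], 25: [668.4, 29.3], 210: [618.8, 15.2]}
servo [710.3 239.6   5.7] 15.7 top@z {0: [720.1, 242.5], 25: [712.6, 236.9], 210: [657.2, 195.8]}
cover [ 539.1 -359.6    6. ] 19.7 top@z {0: [530.1, -361.3], 25: [525.9, -356.4], 210: [494.9, -320.1]}
press [633.9   8.4 -24.7] 14.6 top@z {0: [620.8, 6.0], 25: [615.0, 4.6], 210: [572.3, -6.2]}
top link 0.84 [131.5 220.1] ((132.8724822998047, 217.24334716796875), (20.609832763671875, 61.013267517089844), 5.856013774871826) 985
top press 0.8 [240.2 196.1] ((236.0701904296875, 195.60617065429688), (74.28514862060547, 86.50270080566406), 11.53462028503418) 5910
top spindle 0.65 [249.8 166.1] ((246.0517120361328, 168.1206817626953), (22.09774398803711, 23.95469856262207), 21.801406860351562) 307
top knob_grip 0.53 [247.3 163.6] ((245.82118225097656, 164.61679077148438), (20.59001922607422, 20.59001922607422), 19.98310661315918) 367
side link 0.69 [255.6 353. ] ((251.8099822998047, 352.33001708984375), (76.93321990966797, 28.991378784179688), 8.13010311126709) 1621
side press 0.58 [248.3 272.1] ((260.76690673828125, 254.19187927246094), (93.84861755371094, 96.95682525634766), 21.92958641052246) 5385
side spindle 0.85 [241.9 203.5] ((242.5, 224.0), (56.0, 21.0), 90.0) 460
side knob_grip 0.75 [245.  204.7] ((243.00003051757812, 205.00001525878906), (21.21320343017578, 21.21320343017578), 45.0) 327
```

View pics/t1c.png

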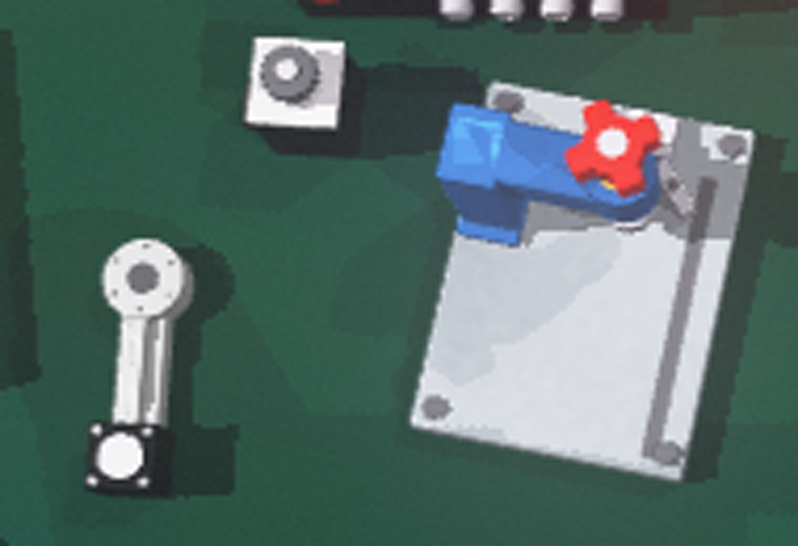

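View pics/s1c.png

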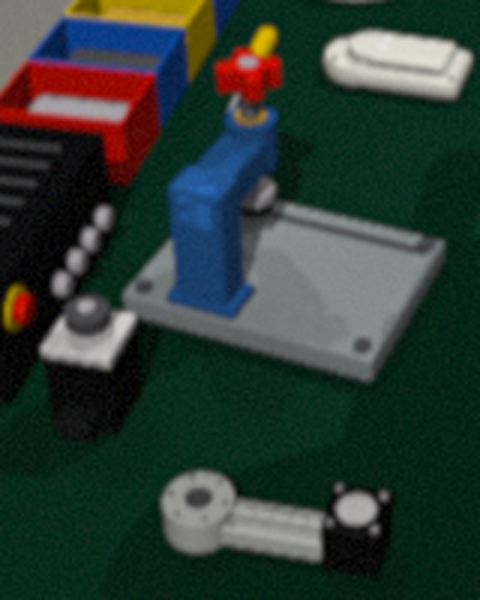

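Run:
```python
from h import *
from scipy.optimize import least_squares
t=snap('top','t2'); s=snap('side','s2')
o=lambda a,k,x0,y0: (np.array(a,float)+.5)/k-.5+[x0,y0]
T=lambda a:o(a,4.2,100,130); Sd=lambda a:o(a,3,160,180)
F=[(80,120),(80,-70),(-170,-70),(-170,120)]
tc=[(489,82),(752,131),(682,480),(411,427)]
for a,b in zip(F,tc): print(a,atz(t,T(b),25).round(1))
sc={2:(444,242),3:(372,362),0:(124,297)}
for i,b in sc.items(): print('side',F[i],atz(s,Sd(b),25).round(1))
def pose(p,P): c,n=np.cos(p[2]),np.sin(p[2]); return [p[0]+c*P[0]-n*P[1],p[1]+n*P[0]+c*P[1],P[2]]
def fit(obs,p0):
    r=least_squares(lambda p:np.concatenate([proj(c,pose(p,P))-px for c,P,px in obs]),p0,x_scale=[1,1,.01]); print(r.x.round(4),r.fun.round(2)); return r.x
ot=[(t,(*a,25),T(b)) for a,b in zip(F,tc)]; os_=[(s,(*F[i],25),Sd(b)) for i,b in sc.items()]
for ob in (ot,os_,ot+os_): pr=fit(ob,[627,20,-.2])
lt=[(t,(70,0,30),T((142,277))),(t,(-55,0,46),T((120,456)))]
ls=[(s,(70,0,30),Sd((199,496))),(s,(-55,0,46),Sd((356,508)))]
for ob in (lt,ls,lt+ls): pl=fit(ob,[510,350,0])
k=[tri(t,T((612,144)),s,Sd((249,62)))]; print('knob top',k)
for z in (222,225,228): print(z,atz(t,T((612,144)),z).round(1))
```

```text
(80, 120) [723.2 120.7  25. ]
(80, -70) [689.1 -63.9  25. ]
(-170, -70) [444.7 -19.1  25. ]
(-170, 120) [479.1 165.7  25. ]
side (-170, -70) [448.2 -12.8  25. ]
side (-170, 120) [482.6 171.7  25. ]
side (80, 120) [723.6 129.1  25. ]
[ 6.237929e+02  1.812110e+01 -1.823000e-01] [-0.29 -0.35  0.45 -0.23  0.28  0.28 -0.45  0.24]
[ 6.268459e+02  2.419970e+01 -1.796000e-01] [ 0.47 -0.25  0.54  0.32 -1.02 -0.41]
[ 6.252816e+02  1.972310e+01 -1.845000e-01] [-0.74 -0.91 -0.04 -0.67 -0.41 -0.22 -1.1  -0.39  1.25 -0.9   1.14 -0.58
 -0.04 -1.47]
[ 5.102187e+02  3.552584e+02 -1.640000e-02] [-0.    0.11  0.   -0.11]
[ 5.124278e+02  3.568285e+02 -2.520000e-02] [-0.11 -0.05  0.11  0.03]
[ 5.116208e+02  3.561409e+02 -2.010000e-02] [-0.19 -0.36 -0.35 -0.61  0.26 -0.1   0.55 -0.23]
knob top [(array([625.84374286,  18.14216323, 222.3392659 ]), np.float64(2.545654962652977))]
222 [624.6  18.  222. ]
225 [623.8  17.7 225. ]
228 [623.   17.5 228. ]
```

The fits agree. The fixture is at about (625, 19.5) with yaw −10.5°. The link is at about (511.5, 356) with yaw −1.15°. I'll grip the flange with tool x near +89°, which leaves joint 6 room for turning the knob clockwise.

```bash
python3 -m inch '[[0.02,0.058,0,0,0,10.5,1],[0.02,0.058,0,0,0,10.5,1],[0.02,0.058,0,0,0,10.5,1],[0.02,0.058,0,0,0,10.5,1],[0.02,0.058,0,0,0,10.5,1],[0.02,0.058,0,0,0,10.5,1],[0.02,0.058,0,0,0,10.5,1],[0.02,0.058,0,0,0,10.5,1]]'
cat >> h.py <<'E'
def st():
    s=arm.get_state(); R=cv2.Rodrigues(np.array(s['ee_rot']))[0]
    print('t',round(s['time'],2),'p',s['eef_pos'].round(1),'yaw',round(np.degrees(np.arctan2(R[1,0],R[0,0])),2),'zax',R[:,2].round(3),'F',s['contact_force'].round(1),'M',s['torque'].round(2),'op',round(s['opening'],3),'j',np.round(s['joints'],2)); return s
E
python3 -c "from h import *;st()"
```

```text
time: 3.7
eef_pos: [327.2, -51.5, 405.4]
ee_rot: [3.118, 0.372, 0.01]
contact_force: [1.2, -0.1, -0.3]
opening: 1.003
t 3.7 p [327.2 -51.5 405.4] yaw 13.59 zax [ 0.006 -0.001 -1.   ] F [ 1.2 -0.1 -0.3] M [-0.08 -0.11  0.04] op 1.003 j [-0.3  -0.07  2.15  0.    1.06 -0.53]
```

```bash
python3 -m inch '[[0.0175,0.051,0,0,0,9.4,1],[0.0175,0.051,0,0,0,9.4,1],[0.0175,0.051,0,0,0,9.4,1],[0.0175,0.051,0,0,0,9.4,1],[0.0175,0.051,-0.02,0,0,9.4,1],[0.0175,0.051,-0.03,0,0,9.4,1],[0.0175,0.051,-0.03,0,0,9.4,1],[0.0175,0.051,-0.03,0,0,9.4,1]]'
python3 - <<'E'
from h import *
snap('top','t3');snap('side','s3');st()
E
```

```text
time: 4.7
eef_pos: [468.6, 370.4, 297.4]
ee_rot: [-2.189, -2.25, -0.028]
contact_force: [0.4, -0.4, 0.3]
opening: 1.001
t 4.8 p [468.2 371.7 294. ] yaw 91.63 zax [ 0.006  0.012 -1.   ] F [-0.7 -1.  -0. ] M [ 0.04 -0.14 -0.01] op 0.997 j [ 0.59  0.56  1.62  0.01  0.95 -1.01]
```

View pics/s3.png

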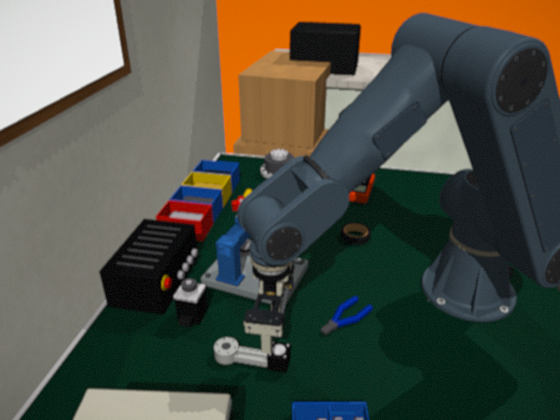

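View pics/t3.png

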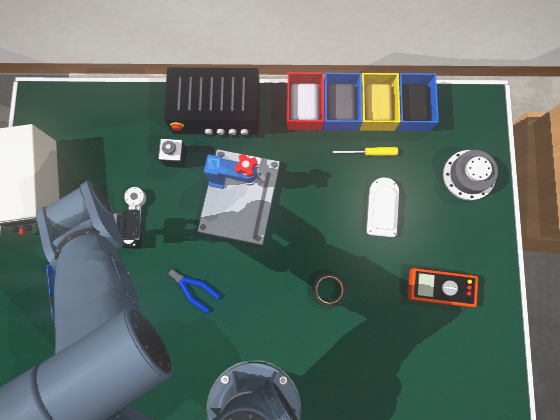

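```bash
python3 -m inch '[[-0.002,-0.0145,0,-0.69,0.34,-2.8,1],[0,0,-0.02,0,0,0,1],[0,0,-0.025,0,0,0,1],[0,0,-0.025,0,0,0,1],[0,0,0,0,0,0,1]]'
python3 - <<'E'
from h import *
s=snap('side','s4');st()
cv2.imwrite('pics/s4c.png',cv2.resize(s['frame'][250:400,180:340],None,fx=4,fy=4,interpolation=cv2.INTER_CUBIC))
E
```

```text
time: 5.42
eef_pos: [465.8, 349.7, 227.4]
ee_rot: [2.264, 2.174, 0.002]
contact_force: [0.3, 0.1, -0.1]
opening: 0.999
t 5.47 p [466.2 350.1 228.6] yaw 87.7 zax [ 0.004  0.    -1.   ] F [ 0.   0.  -0.6] M [ 0.04 -0.14 -0.02] op 0.996 j [ 0.56  0.64  1.69 -0.    0.81 -0.96]
```

View pics/s4c.png

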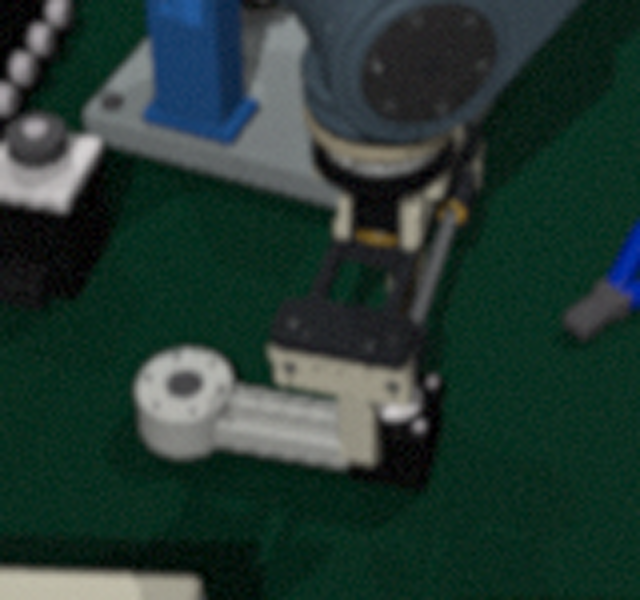

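The fingers straddle the flange; the near one is in front of its edge. I'll correct y by +7 mm and descend.

```bash
python3 -m inch '[[0,0.0068,0,0,0.2,1.1,1],[0,0,-0.012,0,0,0,1],[0,0,-0.012,0,0,0,1],[0,0,-0.0085,0,0,0,1],[0,0,0,0,0,0,1]]'
python3 -c "from h import *;st()"
```

```text
time: 6.1
eef_pos: [466.6, 356.8, 196.9]
ee_rot: [2.245, 2.196, 0.006]
contact_force: [-1.2, -0.7, 0.6]
opening: 1.0
t 6.1 p [466.6 356.8 196.9] yaw 88.74 zax [ 0.004  0.002 -1.   ] F [-1.2 -0.7  0.6] M [ 0.04 -0.14 -0.  ] op 1.0 j [ 0.57  0.7   1.68 -0.    0.76 -0.97]
```

```bash
python3 -m inch '[[0,0,0,0,0,0,-1],[0,0,0,0,0,0,-1],[0,0,0,0,0,0,-1],[0,0,0,0,0,0,-1],[0,0,0,0,0,0,-1],[0,0,0,0,0,0,-1]]'
python3 -c "from h import *;st()"
```

```text
time: 6.85
eef_pos: [466.9, 357.1, 197.6]
ee_rot: [2.245, 2.196, 0.009]
contact_force: [0.1, 1.7, -0.8]
opening: 0.494
t 6.85 p [466.9 357.1 197.6] yaw 88.74 zax [ 0.005  0.003 -1.   ] F [ 0.1  1.7 -0.8] M [ 0.22 -0.19 -0.01] op 0.494 j [ 0.57  0.69  1.68 -0.    0.76 -0.97]
```

```bash
python3 -m inch '[[0,0,0.015,0,0,0,-1],[0,0,0.025,0,0,0,-1],[0,0,0.025,0,0,0,-1],[-0.01,-0.03,0,0,0,0,-1],[-0.01,-0.045,0,0,0,0,-1],[-0.01,-0.045,0,0,0,-3,-1],[-0.005,-0.045,0,0,0,-3,-1],[0,-0.04,0,0,0,-3,-1]]'
python3 -c "from h import *;st()"
```

```text
time: 7.85
eef_pos: [428.6, 147.6, 268.5]
ee_rot: [2.41, 2.012, 0.006]
contact_force: [0.4, -0.3, -4.8]
opening: 0.495
t 7.85 p [428.6 147.6 268.5] yaw 79.72 zax [ 0.004  0.001 -1.   ] F [ 0.4 -0.3 -4.8] M [ 0.05 -0.1  -0.  ] op 0.495 j [ 0.23  0.39  2.01 -0.    0.74 -1.16]
```

```bash
python3 -m inch '[[0,-0.035,0,0,0,0,-1],[0,-0.03,0,0,0,0,-1],[0,-0.018,-0.01,0,0,0,-1],[0,-0.005,-0.01,0,0,0,-1],[0,0,0,0,0,0,-1]]'
python3 - <<'E'
from h import *
st()
for n in('top','side'):
  c=snap(n,n[0]+'5')
  x,y,w,h=(190,140,110,120) if n=='top' else (180,180,160,150)
  cv2.imwrite(f'pics/{n[0]}5c.png',cv2.resize(c['frame'][y:y+h,x:x+w],None,fx=4,fy=4,interpolation=cv2.INTER_CUBIC))
E
```

```text
time: 8.48
eef_pos: [427.8, 54.9, 250.9]
ee_rot: [2.414, 2.006, 0.008]
contact_force: [-0.2, 0.2, -4.8]
opening: 0.498
t 8.47 p [427.8  54.9 250.9] yaw 79.46 zax [ 0.006  0.001 -1.   ] F [-0.2  0.2 -4.8] M [ 0.04 -0.06 -0.04] op 0.498 j [ 0.02  0.39  2.07  0.    0.67 -1.37]
```

View pics/s5c.png

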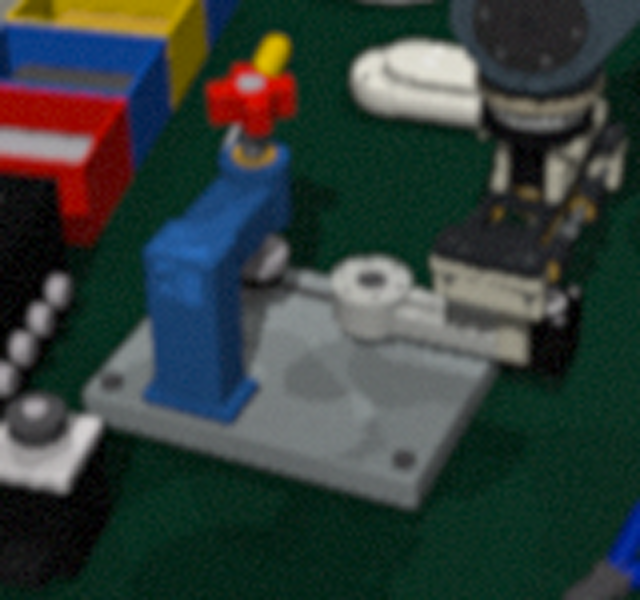

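View pics/t5c.png

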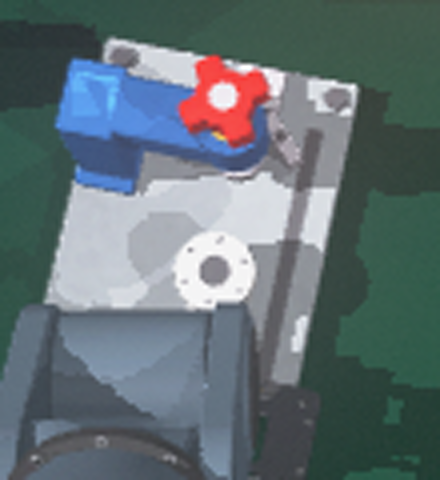

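Run:
```python
from h import *
t=snap('top','t6')
o=lambda a:(np.array(a,float)+.5)/4-.5+[190,140]
print(atz(t,o((214,270)),83.3).round(1))
p=np.array([427.8+113,54.9-20.9]); print(p)
print(landmark_of('link_boss','top')[:1], proj(t,[*p,53.3]), landmark_of('seat','top')[:1])
for f in ([623.8,18.1],[625.3,19.7]):
  for b in (atz(t,o((214,270)),83.3)[:2],p):
    d=b-f; a=-.1835; print(np.array([[np.cos(a),np.sin(a)],[-np.sin(a),np.cos(a)]])@d)
```

```text
[539.6  32.2  83.3]
[540.8  34. ]
[{'xy': [241.1, 213.2], 'p': 0.89}] [243.32662671 208.62800001] [{'xy': [248.6, 179.0], 'p': 0.82}]
[-85.41034072  -1.47674707]
[-84.50782193   0.48788634]
[-86.59320224  -3.32359266]
[-85.69068345  -1.35895925]
```

```bash
python3 -m inch '[[0.0125,-0.0015,0,0,0.3,0,-1],[0.0125,-0.0015,0,0,0,0,-1],[0,0,-0.012,0,0,0,-1],[0,0,-0.009,0,0,0,-1],[0,0,0,0,0,0,-1]]'
python3 -c "from h import *;st()"
```

```text
time: 9.35
eef_pos: [455.0, 52.7, 228.7]
ee_rot: [2.414, 2.011, 0.003]
contact_force: [-0.9, 0.5, -4.6]
opening: 0.492
t 9.35 p [455.   52.7 228.7] yaw 79.59 zax [ 0.002  0.001 -1.   ] F [-0.9  0.5 -4.6] M [ 0.06 -0.05 -0.05] op 0.492 j [ 0.01  0.47  2.02  0.    0.65 -1.38]
```

Bed contact should come at z ≈ 222.6.

```bash
python3 -m inch '[[0,0,-0.004,0,0,0,-1],[0,0,-0.0015,0,0,0,-1],[0,0,0,0,0,0,-1]]'
python3 -c "from h import *;st()"; python3 -m inch '[[0,0,-0.0015,0,0,0,-1],[0,0,0,0,0,0,-1]]'
python3 -c "from h import *;st()"
```

```text
time: 9.72
eef_pos: [454.8, 52.7, 222.9]
ee_rot: [2.414, 2.011, 0.003]
contact_force: [-0.7, -0.7, -3.6]
opening: 0.493
t 9.72 p [454.8  52.7 222.9] yaw 79.59 zax [ 0.001  0.001 -1.   ] F [-0.7 -0.7 -3.6] M [-0.04 -0.16 -0.03] op 0.493 j [ 0.01  0.48  2.02  0.    0.64 -1.38]
time: 9.98
eef_pos: [454.9, 52.7, 222.8]
ee_rot: [2.413, 2.011, 0.004]
contact_force: [0.6, 0.3, -4.9]
opening: 0.495
t 9.97 p [454.9  52.7 222.8] yaw 79.61 zax [ 0.002  0.001 -1.   ] F [ 0.6  0.3 -4.9] M [ 0.06 -0.08  0.01] op 0.495 j [ 0.01  0.48  2.02  0.    0.64 -1.38]
```

```bash
python3 -m inch '[[0.012,-0.0022,-0.0005,0,0,0,-1],[0.012,-0.0022,-0.0005,0,0,0,-1],[0.012,-0.0022,0,0,0,0,-1],[0.01,-0.0018,0,0,0,0,-1],[0,0,0,0,0,0,-1]]'
python3 -c "from h import *;st()"
```

```text
time: 10.6
eef_pos: [502.5, 44.1, 222.4]
ee_rot: [-2.412, -2.01, 0.001]
contact_force: [0.8, 0.9, -2.0]
opening: 0.492
t 10.6 p [502.5  44.1 222.4] yaw 79.62 zax [-0.002  0.001 -1.   ] F [ 0.8  0.9 -2. ] M [ 0.03 -0.48  0.04] op 0.492 j [-0.    0.54  1.9   0.    0.7  -1.4 ]
```

```bash
python3 -m inch '[[0.004,-0.0008,0,0,0,0,-1],[0.003,-0.0006,0,0,0,0,-1],[0,0,0,0,0,0,-1]]'
python3 -c "from h import *;st()"
python3 -m inch '[[0.002,-0.0004,0,0,0,0,-1],[0,0,0,0,0,0,-1]]'
python3 -c "from h import *;st()"
python3 -m inch '[[0.002,-0.0004,0,0,0,0,-1],[0,0,0,0,0,0,-1]]'
python3 -c "from h import *;st()"
```

```text
time: 10.98
eef_pos: [508.9, 42.9, 222.4]
ee_rot: [-2.41, -2.009, 0.004]
contact_force: [-0.0, -0.5, -1.4]
opening: 0.493
t 10.97 p [508.9  42.9 222.4] yaw 79.63 zax [-0.004  0.001 -1.   ] F [-0.  -0.5 -1.4] M [-0.   -0.51 -0.02] op 0.493 j [-0.01  0.55  1.88  0.    0.71 -1.4 ]
time: 11.22
eef_pos: [510.9, 42.5, 222.4]
ee_rot: [-2.41, -2.009, 0.003]
contact_force: [0.6, -0.2, -3.2]
opening: 0.496
t 11.22 p [510.9  42.5 222.4] yaw 79.63 zax [-0.004  0.001 -1.   ] F [ 0.6 -0.2 -3.2] M [ 0.01 -0.53  0.01] op 0.496 j [-0.01  0.56  1.88  0.    0.71 -1.4 ]
time: 11.48
eef_pos: [513.0, 42.0, 222.4]
ee_rot: [-2.41, -2.009, 0.003]
contact_force: [0.1, -0.3, -1.6]
opening: 0.496
t 11.47 p [513.   42.  222.4] yaw 79.63 zax [-0.004  0.001 -1.   ] F [ 0.1 -0.3 -1.6] M [-0.02 -0.48 -0.04] op 0.496 j [-0.01  0.56  1.87  0.    0.72 -1.4 ]
```

```bash
for i in 1 ; do python3 -m inch '[[0.0015,-0.0003,0,0,0,0,-1],[0,0,0,0,0,0,-1]]'; done
python3 -c "from h import *;st()"
python3 -m inch '[[0.0015,-0.0003,0,0,0,0,-1],[0,0,0,0,0,0,-1]]'
python3 - <<'E'
from h import *
st()
for n in('top','side'):
  c=snap(n,n[0]+'7')
  x,y,w,h=(190,140,110,120) if n=='top' else (180,180,160,150)
  cv2.imwrite(f'pics/{n[0]}7c.png',cv2.resize(c['frame'][y:y+h,x:x+w],None,fx=4,fy=4,interpolation=cv2.INTER_CUBIC))
E
```

```text
time: 11.72
eef_pos: [514.5, 41.7, 222.4]
ee_rot: [-2.41, -2.009, 0.004]
contact_force: [-0.2, -0.2, -1.4]
opening: 0.495
t 11.72 p [514.5  41.7 222.4] yaw 79.63 zax [-0.004  0.001 -1.   ] F [-0.2 -0.2 -1.4] M [ 0.04 -0.43 -0.01] op 0.495 j [-0.01  0.56  1.87  0.    0.72 -1.4 ]
time: 11.98
eef_pos: [515.2, 41.6, 222.4]
ee_rot: [-2.408, -2.008, 0.007]
contact_force: [0.3, -0.2, -1.2]
opening: 0.493
t 11.97 p [515.2  41.6 222.4] yaw 79.64 zax [-0.008  0.002 -1.   ] F [ 0.3 -0.2 -1.2] M [ 0.02 -0.56  0.07] op 0.493 j [-0.01  0.56  1.87  0.    0.72 -1.4 ]
```

View pics/s7c.png

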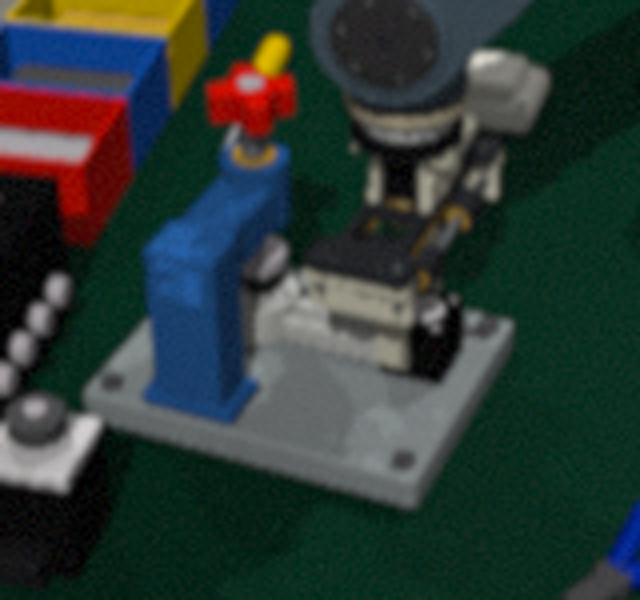

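View pics/t7c.png

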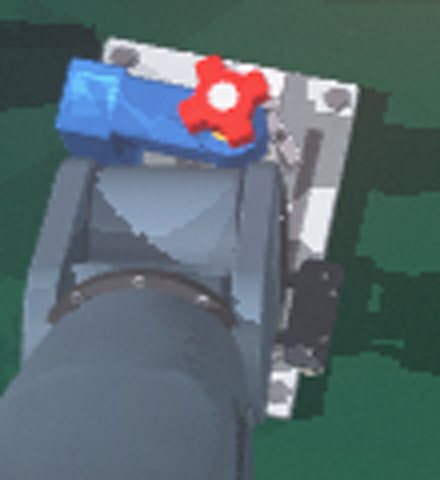

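```bash
python3 -m inch '[[0.0015,-0.0003,0,0,0,0,-1],[0.0015,-0.0003,0,0,0,0,-1]]'
python3 -c "from h import *;st()"
python3 -m inch '[[0.0015,-0.0003,0,0,0,0,-1],[0,0,0,0,0,0,-1]]'
python3 -c "from h import *;st()"
```

```text
time: 12.32
eef_pos: [516.6, 41.4, 222.3]
ee_rot: [-2.404, -2.004, 0.015]
contact_force: [-10.8, 3.1, 8.5]
opening: 0.495
t 12.32 p [516.6  41.4 222.3] yaw 79.63 zax [-0.015  0.003 -1.   ] F [-10.8   3.1   8.5] M [ 0.52  1.24 -0.  ] op 0.495 j [-0.01  0.56  1.86  0.    0.73 -1.4 ]
time: 12.58
eef_pos: [517.2, 41.4, 222.3]
ee_rot: [-2.402, -2.003, 0.019]
contact_force: [0.1, -0.2, -1.7]
opening: 0.495
t 12.57 p [517.2  41.4 222.3] yaw 79.63 zax [-0.018  0.003 -1.   ] F [ 0.1 -0.2 -1.7] M [ 0.04 -0.59 -0.01] op 0.495 j [-0.01  0.57  1.86  0.    0.74 -1.4 ]
```

The boss is against the V: an 11 N push reaction, and the tool tip has stopped advancing. I'll release.

```bash
python3 -m inch '[[0,0,0,0,0,0,-0.5],[0,0,0,0,0,0,0.2],[0,0,0,0,0,0,0.6],[0,0,0,0,0,0,1],[0,0,0,0,0,0,1],[0,0,0,0,0,0,1]]'
python3 -c "from h import *;st()"
```

```text
time: 13.32
eef_pos: [518.1, 41.2, 222.7]
ee_rot: [-2.404, -2.003, 0.016]
contact_force: [1.1, 0.7, 0.3]
opening: 0.974
t 13.32 p [518.1  41.2 222.7] yaw 79.61 zax [-0.016  0.003 -1.   ] F [1.1 0.7 0.3] M [ 0.   -0.16  0.02] op 0.974 j [-0.01  0.57  1.86  0.    0.74 -1.4 ]
```

```bash
python3 -m inch '[[0,0,0.015,0,0,0,1],[0,0,0.03,0,0,0,1],[-0.01,0,0.045,-0.2,-0.9,0,1],[-0.03,0,0.045,0,0,8,1],[-0.03,0,0.045,0,0,8,1],[-0.03,0,0.03,0,0,8,1],[-0.03,0,0,0,0,8,1],[0,0,0,0,0,0,1]]'
python3 - <<'E'
from h import *
st()
for n in('top','side'):
  c=snap(n,n[0]+'8')
  x,y,w,h=(190,140,110,120) if n=='top' else (180,180,160,150)
  cv2.imwrite(f'pics/{n[0]}8c.png',cv2.resize(c['frame'][y:y+h,x:x+w],None,fx=5,fy=5,interpolation=cv2.INTER_CUBIC)[:600])
  for l in('link','link_boss','seat','knob_grip'): print(n,l,[(np.round(r['xy'],1).tolist(),round(r['p'],2)) for r in landmark_of(l,n)][:1])
E
```

```text
time: 14.32
eef_pos: [382.2, 41.2, 445.9]
ee_rot: [1.738, 2.607, 0.006]
contact_force: [0.6, 1.1, 0.2]
opening: 1.001
t 14.32 p [382.2  41.2 445.9] yaw 112.61 zax [ 0.009 -0.002 -1.   ] F [0.6 1.1 0.2] M [ 0.09 -0.14  0.02] op 1.001 j [-0.01 -0.01  1.99 -0.    1.16 -1.98]
top link [([243.6, 206.1], 0.88)]
top link_boss [([251.8, 182.6], 0.69)]
top seat [([248.1, 181.7], 0.67)]
top knob_grip [([244.9, 162.9], 0.52)]
side link [([267.7, 266.2], 0.8)]
side link_boss [([246.6, 260.2], 0.97)]
side seat [([244.4, 260.9], 0.63)]
side knob_grip [([241.0, 203.6], 0.64)]
```

View pics/s8c.png

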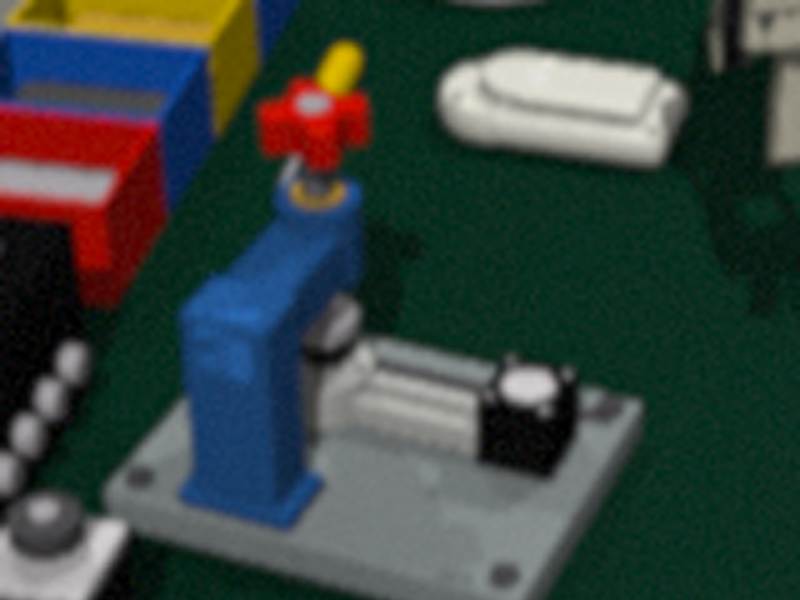

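View pics/t8c.png

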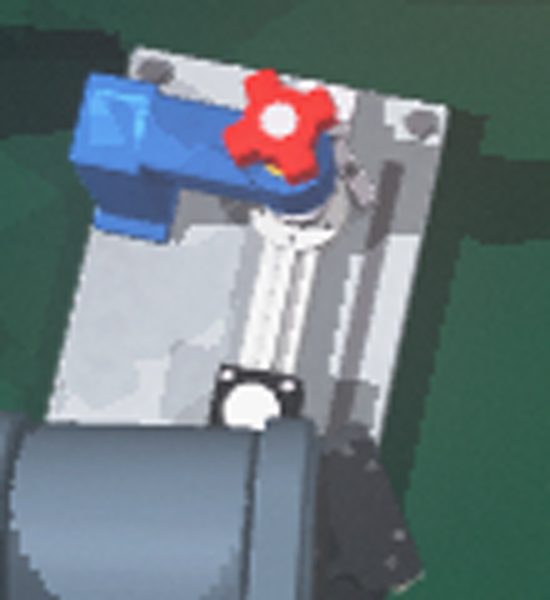

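```bash
cat > kn.py <<'E'
from h import *
from scipy.optimize import minimize
def redmask(f):
    f=cv2.resize(f,None,fx=4,fy=4,interpolation=cv2.INTER_CUBIC).astype(int); b,g,r=f[...,0],f[...,1],f[...,2]
    return (r>110)&(g<.62*r)&(b<.62*r)
def model(c,x,y,phi,z0,shape,off,filled=True):
    m=np.zeros(shape,np.uint8)
    for a in (phi,phi+np.pi/2):
        u=np.array([np.cos(a),np.sin(a)]);v=np.array([-u[1],u[0]])
        for s in (1,-1):
          pts=[proj(c,[*(np.array([x,y])+ s*i*29*u+j*9*v),z]) for i in(0,1) for j in(-1,1) for z in(z0,z0+26)]
          h=cv2.convexHull(((np.array(pts)-off+.5)*4-.5).astype(np.float32)); cv2.fillConvexPoly(m,np.round(h*16).astype(np.int32),1,shift=4)
    return m>0
def fit(cams,boxes,yawf=-.1835,fixed=None):
    R=[]
    for c,(x,y,w,h) in zip(cams,boxes):
        m=redmask(c['frame'][y:y+h,x:x+w]); n,l,s,_=cv2.connectedComponentsWithStats(m.astype(np.uint8)); m=l==1+np.argmax(s[1:,4]); R.append(m)
        m[:]=cv2.morphologyEx(m.astype(np.uint8),cv2.MORPH_CLOSE,np.ones((25,25)))>0
    def cost(p):
        x,y,th=p; t=0
        for c,m,b in zip(cams,R,boxes):
            q=model(c,x,y,yawf-th,202-3.82*th,m.shape,np.array(b[:2])); t+=1-(q&m).sum()/max(1,(q|m).sum())
        return t
    best=None
    for th in np.linspace(0,1.5,16):
        r=minimize(cost,[625.5,20,th],method='Nelder-Mead',options=dict(initial_simplex=[[625.5,20,th],[629,20,th],[625.5,24,th],[625.5,20,th+.1]],maxiter=80))
        if best is None or r.fun<best.fun: best=r
    return best.x,best.fun
E
python3 - <<'E'
from kn import *
t=snap('top','t9');s=snap('side','s9')
bt=(225,145,45,40);bs=(222,188,40,45)
print(fit([t],[bt])); print(fit([s],[bs])); print(fit([t,s],[bt,bs]))
o=lambda a:(np.array(a,float)+.5)/5-.5+[190,140]
os_=lambda a:(np.array(a,float)+.5)/5-.5+[180,180]
print('flange top cam',atz(t,o((251,408)),71).round(1),'side',atz(s,os_((529,384)),71).round(1))
a=-.1835
for f in([623.8,18.1],[626.8,24.2],[626.7,21]): print([f[0]-125*np.cos(a),f[1]-125*np.sin(a)])
E
```

```text
(array([625.27595412,  17.81372084,   0.90704862]), np.float64(0.14706388841053897))
(array([629.45701086,  17.64248876,   0.98754368]), np.float64(0.13335987261146498))
(array([626.69266855,  18.43392114,   0.92641529]), np.float64(0.3135562069048362))
flange top cam [502.1  41.5  71. ] side [503.5  43.   71. ]
[np.float64(500.89861693450257), np.float64(40.90899034564825)]
[np.float64(503.89861693450257), np.float64(47.00899034564825)]
[np.float64(503.79861693450266), np.float64(43.808990345648255)]
```

```bash
python3 -m inch '[[0.04,-0.0036,0,0,0,2,1],[0.045,-0.0036,0,0,0,2,1],[0.045,-0.0036,0,0,0,0,1],[0.045,-0.0036,0,0,0,0,1],[0.04,-0.0036,0,0,0,0,1],[0.022,-0.0036,0,0,0,0,1],[0.004,0,0,0,0,0,1],[0,0,0,0,0,0,1]]'
python3 -c "from h import *;st()"
```

```text
time: 15.92
eef_pos: [632.1, 18.9, 442.4]
ee_rot: [1.647, 2.67, 0.003]
contact_force: [0.2, -0.8, -0.2]
opening: 1.0
t 15.93 p [632.1  18.9 442.4] yaw 116.64 zax [ 0.005 -0.001 -1.   ] F [ 0.2 -0.8 -0.2] M [ 0.11 -0.12 -0.02] op 1.0 j [-0.04  0.47  1.38 -0.    1.29 -2.08]
```

```bash
python3 -m inch '[[-0.006,0.0005,0,0,0.3,0,1],[0,0,-0.02,0,0,0,1],[0,0,-0.02,0,0,0,1],[0,0,-0.012,0,0,0,1],[0,0,0,0,0,0,1]]'
python3 - <<'E'
from h import *
st()
for n in('top','side'):
  c=snap(n,n[0]+'10')
  x,y,w,h=(190,110,110,120) if n=='top' else (180,130,160,150)
  cv2.imwrite(f'pics/{n[0]}10c.png',cv2.resize(c['frame'][y:y+h,x:x+w],None,fx=5,fy=5,interpolation=cv2.INTER_CUBIC)[:600])
E
```

```text
time: 16.55
eef_pos: [622.0, 20.3, 391.3]
ee_rot: [1.648, 2.673, -0.001]
contact_force: [-0.2, -0.1, 0.4]
opening: 1.0
t 16.55 p [622.   20.3 391.3] yaw 116.68 zax [ 0.    -0.001 -1.   ] F [-0.2 -0.1  0.4] M [ 0.1  -0.13  0.04] op 1.0 j [-0.04  0.49  1.47 -0.    1.18 -2.08]
```

View pics/s10c.png

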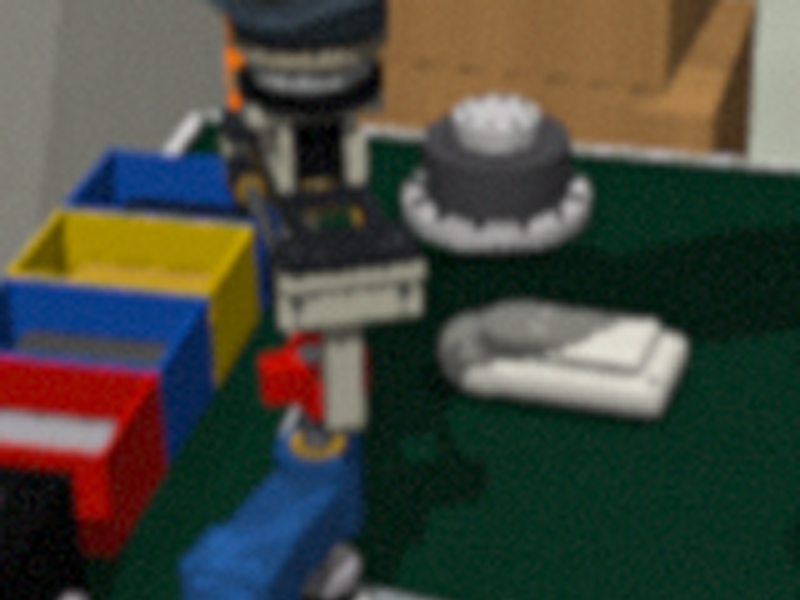

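The near finger is in front of the left-near lobe and the jaws straddle the knob. Final alignment, then close.

```bash
python3 -m inch '[[0.004,-0.0008,-0.005,0,0,0,1],[0,0,-0.005,0,0,0,1],[0,0,0,0,0,0,1]]'
python3 -c "from h import *;st()"
```

```text
time: 17.02
eef_pos: [626.8, 19.3, 382.9]
ee_rot: [1.647, 2.671, 0.002]
contact_force: [-0.2, 0.1, 1.0]
opening: 1.004
t 17.02 p [626.8  19.3 382.9] yaw 116.68 zax [ 0.004 -0.001 -1.   ] F [-0.2  0.1  1. ] M [ 0.08 -0.14  0.  ] op 1.004 j [-0.04  0.51  1.46 -0.    1.16 -2.08]
```

```bash
python3 -m inch '[[0,0,-0.001,0,0,0,0.6],[0,0,-0.001,0,0,0,0.4],[0,0,0,0,0,0,0.3],[0,0,0,0,0,0,0],[0,0,0,0,0,0,-1],[0,0,0,0,0,0,-1]]'
python3 -c "from h import *;st()"
```

```text
time: 17.77
eef_pos: [626.5, 19.9, 381.0]
ee_rot: [1.648, 2.672, 0.003]
contact_force: [-0.4, 1.2, -0.5]
opening: 0.621
t 17.77 p [626.5  19.9 381. ] yaw 116.67 zax [ 0.003  0.    -1.   ] F [-0.4  1.2 -0.5] M [ 0.14 -0.1  -0.16] op 0.621 j [-0.04  0.51  1.47  0.    1.16 -2.08]
```

Opening is 58 mm, so the jaws are on the lobe ends. Now I'll turn clockwise.

```bash
python3 -m inch '[[0,0,-0.0005,0,0,-8,-1],[0,0,-0.0007,0,0,-10,-1],[0,0,-0.0007,0,0,-10,-1],[0,0,-0.0007,0,0,-10,-1]]'
python3 -c "from h import *;st()"
```

```text
time: 18.27
eef_pos: [626.5, 20.5, 378.4]
ee_rot: [2.446, 1.968, 0.003]
contact_force: [-0.3, 2.2, 1.1]
opening: 0.622
t 18.27 p [626.5  20.5 378.4] yaw 77.63 zax [ 0.003 -0.001 -1.   ] F [-0.3  2.2  1.1] M [ 0.33 -0.11  0.13] op 0.622 j [-0.04  0.52  1.47 -0.    1.16 -1.4 ]
```

```bash
python3 -m inch '[[0,0,-0.0007,0,0,-10,-1],[0,0,-0.0007,0,0,-10,-1],[0,0,-0.0007,0,0,-10,-1],[0,0,-0.0007,0,0,-10,-1],[0,0,-0.0007,0,0,-10,-1],[0,0,-0.0007,0,0,-10,-1],[0,0,-0.0007,0,0,-10,-1]]'
python3 -c "from h import *;st()"
```

```text
time: 19.15
eef_pos: [627.1, 21.4, 373.6]
ee_rot: [3.134, 0.148, 0.004]
contact_force: [0.6, 0.4, 0.7]
opening: 0.623
t 19.15 p [627.1  21.4 373.6] yaw 5.42 zax [ 0.003 -0.003 -1.   ] F [0.6 0.4 0.7] M [ 0.2  -0.11  0.2 ] op 0.623 j [-0.04  0.52  1.47 -0.    1.15 -0.13]
```

```bash
python3 -m inch '[[0,0,-0.0005,0,0,-8,-1],[0,0,-0.0005,0,0,-8,-1]]' >/dev/null
python3 -c "from h import *;st()"; python3 -m inch '[[0,0,-0.0005,0,0,-8,-1],[0,0,-0.0005,0,0,-8,-1]]'>/dev/null
python3 -c "from h import *;st()"; python3 -m inch '[[0,0,-0.0005,0,0,-8,-1],[0,0,-0.0005,0,0,-8,-1]]'>/dev/null
python3 -c "from h import *;st()"
```

```text
t 19.4 p [627.3  21.6 372.5] yaw -11.11 zax [ 0.002 -0.004 -1.   ] F [ 1.1  1.1 -0.9] M [ 0.25 -0.09  0.16] op 0.621 j [-0.04  0.52  1.47 -0.    1.14  0.16]
t 19.65 p [627.5  21.6 371.4] yaw -27.62 zax [ 0.002 -0.005 -1.   ] F [ 0.7  0.5 -0.8] M [ 0.24 -0.04  0.19] op 0.623 j [-0.04  0.52  1.47 -0.01  1.14  0.45]
t 19.9 p [627.8  21.6 370.3] yaw -44.13 zax [ 0.001 -0.005 -1.   ] F [ 1.1  0.4 -0.3] M [ 0.26 -0.01  0.15] op 0.626 j [-0.04  0.53  1.47 -0.01  1.14  0.73]
```

```bash
python3 -m inch '[[0,0,-0.0005,0,0,-7,-1],[0,0,-0.0005,0,0,-7,-1]]' >/dev/null
python3 -c "from h import *;st()"; python3 -m inch '[[0,0,-0.0005,0,0,-7,-1],[0,0,-0.0005,0,0,-7,-1]]'>/dev/null
python3 -c "from h import *;st()"
```

```text
t 20.15 p [628.   21.5 369.4] yaw -58.58 zax [ 0.001 -0.005 -1.   ] F [ 0.7  0.1 -0.3] M [0.33 0.07 0.23] op 0.622 j [-0.04  0.53  1.47 -0.01  1.14  0.99]
t 20.4 p [628.2  21.4 368.4] yaw -73.02 zax [ 0.    -0.005 -1.   ] F [ 1.1 -0.3  0.2] M [0.45 0.06 0.3 ] op 0.623 j [-0.04  0.53  1.47 -0.01  1.14  1.24]
```

```bash
for i in 1 2 3; do python3 -m inch '[[0,0,0,0,0,0,-1]]'>/dev/null
python3 -c "from h import *;st()"; done
python3 - <<'E'
from h import *
c=snap('side','s11')
cv2.imwrite('pics/s11c.png',cv2.resize(c['frame'][170:290,190:310],None,fx=5,fy=5,interpolation=cv2.INTER_CUBIC)[:600])
E
```

```text
t 20.52 p [628.2  21.4 368.5] yaw -72.99 zax [ 0.    -0.005 -1.   ] F [-0.3 -0.1  0.4] M [0.55 0.2  0.02] op 0.622 j [-0.04  0.53  1.47 -0.01  1.14  1.24]
t 20.65 p [628.2  21.3 368.4] yaw -72.85 zax [-0.    -0.005 -1.   ] F [0.5 1.1 0.8] M [ 0.47  0.14 -0.03] op 0.623 j [-0.04  0.53  1.47 -0.01  1.14  1.23]
t 20.77 p [628.2  21.3 368.5] yaw -72.76 zax [ 0.    -0.005 -1.   ] F [0.7 0.5 0.2] M [ 0.53  0.17 -0.03] op 0.624 j [-0.04  0.53  1.47 -0.01  1.14  1.23]
```

View pics/s11c.png

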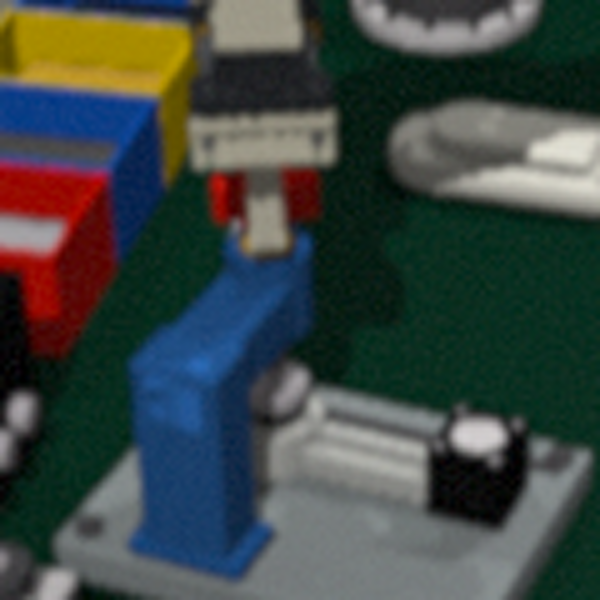

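The foot is on the boss and the link hasn't moved. One more small turn to confirm the torque while it's moving.

```bash
python3 -m inch '[[0,0,-0.0003,0,0,-4,-1]]' >/dev/null
python3 -c "from h import *;st()"; python3 -m inch '[[0,0,-0.0003,0,0,-3,-1]]'>/dev/null
python3 -c "from h import *;st()"
```

```text
t 20.95 p [628.2  21.3 368.2] yaw -76.76 zax [-0.    -0.005 -1.   ] F [-0.3  0.7  0.5] M [0.47 0.08 0.28] op 0.622 j [-0.04  0.53  1.47 -0.01  1.14  1.3 ]
t 21.07 p [628.2  21.3 368. ] yaw -79.79 zax [-0.    -0.005 -1.   ] F [-1.   0.1  1.2] M [0.5  0.14 0.27] op 0.624 j [-0.04  0.53  1.47 -0.01  1.14  1.36]
```

Torque is 0.27–0.28 N m while turning, which is about 30 N. The turn angle since contact (about 35°, or 2.3 mm) gives about 28 N. Both are in the hand-tight range, so I'll release.

```bash
python3 -m inch '[[0,0,0,0,0,0,-1],[0,0,0,0,0,0,0.5],[0,0,0,0,0,0,1],[0,0,0,0,0,0,1],[0,0,0,0,0,0,1],[0,0,0,0,0,0,1]]'
python3 -c "from h import *;st()"
```

```text
time: 21.82
eef_pos: [628.3, 21.1, 368.0]
ee_rot: [2.411, -2.007, 0.007]
contact_force: [1.0, 0.2, 0.3]
opening: 1.0
t 21.82 p [628.3  21.1 368. ] yaw -79.54 zax [ 0.    -0.006 -1.   ] F [1.  0.2 0.3] M [0.06 0.02 0.03] op 1.0 j [-0.04  0.53  1.47 -0.01  1.14  1.35]
```

```bash
python3 -m inch '[[0,0,0.012,0,0,0,1],[0,0,0.025,0,0,0,1],[0,0,0.03,0,0,0,1],[0,0,0.03,0,0,0,1],[-0.04,-0.03,0.01,0,0,0,1],[-0.045,-0.045,0,0,0,0,1],[-0.045,-0.045,0,0,0,0,1],[-0.045,-0.045,0,0,0,0,1]]' >/dev/null;  python3 -m inch '[[-0.035,-0.05,0,0,0,0,1],[-0.035,-0.05,0,0,0,0,1],[0,-0.03,0,0,0,0,1],[0,0,0,0,0,0,1]]'
python3 - <<'E'
from kn import *
st()
C={n:snap(n,n[0]+'12') for n in('top','side')}
bt=(225,140,45,45);bs=(222,188,40,45)
for n,c in C.items():
  x,y,w,h=(190,140,110,120) if n=='top' else (180,180,160,150)
  cv2.imwrite(f'pics/{n[0]}12c.png',cv2.resize(c['frame'][y:y+h,x:x+w],None,fx=5,fy=5,interpolation=cv2.INTER_CUBIC)[:600])
E
```

```text
time: 23.32
eef_pos: [377.1, -276.0, 488.9]
ee_rot: [2.415, -2.006, 0.027]
contact_force: [0.2, -0.1, 0.3]
opening: 1.002
t 23.32 p [ 377.1 -276.   488.9] yaw -79.45 zax [ 0.012 -0.013 -1.   ] F [ 0.2 -0.1  0.3] M [-0.    0.06  0.01] op 1.002 j [-0.73  0.11  1.74 -0.    1.27  0.66]
```

View pics/s12c.png

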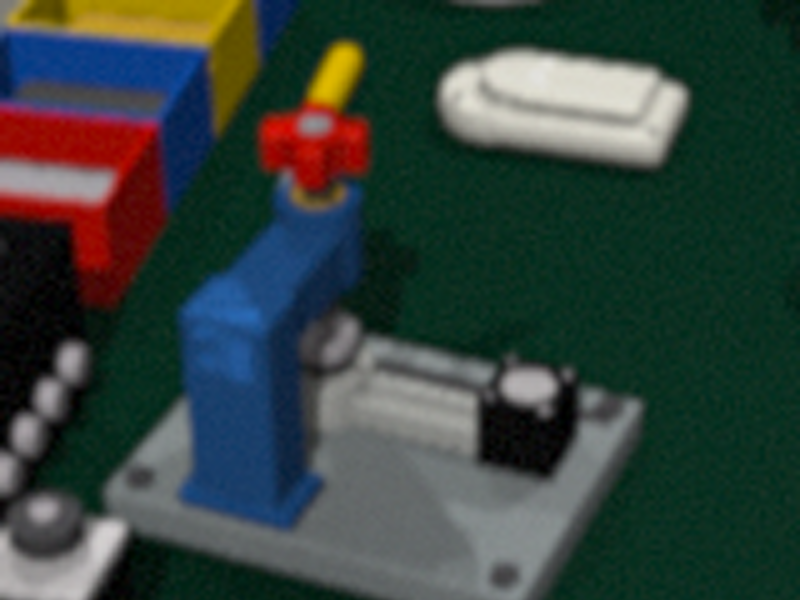

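View pics/t12.png

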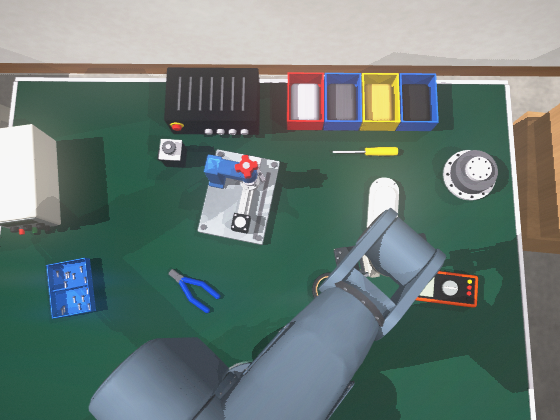

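View pics/t12c.png

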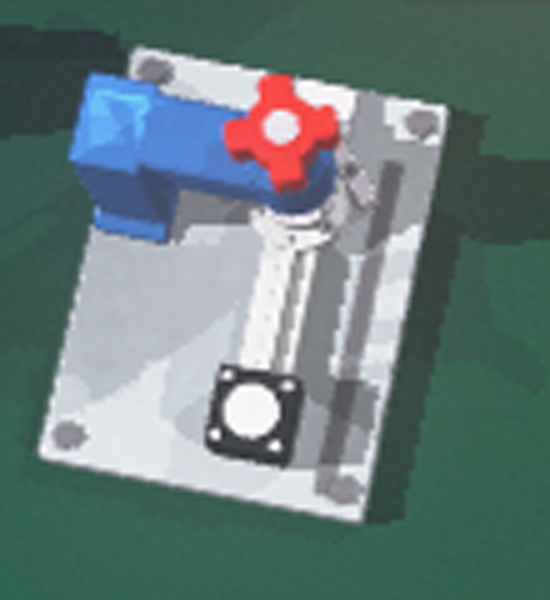

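The link is clamped and unmoved: its flange circle is still at crop (251,410). The foot is on the boss, the bystanders are in their places and the arm is clear.

```bash
python3 -c "
from h import *
print(arm.hand_in()); st()"
```

```text
the job is handed in; nothing more can be done
None
the job is handed in; nothing more can be done
```

The link is clamped in the fixture and I handed the job in at about 23 s; the interface gave no verdict.

**What I did:** I gripped the link by its flange and laid it on the bed in front of the fixture. I slid it forward until the boss stopped in the V, with about 11 N of push. After letting go, I turned the knob about 196° clockwise in a single grip, released it and backed the arm away.

**Last checks:**
- **Link position:** after release it looked flat in both views. The flange was 1–2 mm from where a fully seated boss would put it in the top view. After clamping, the flange's top-view position was unchanged.
- **Clamping force:** I did not measure this directly. The knob torque was 0.27–0.28 N m on the last turn, which is about 30 N. The turn since contact, about 2.3 mm of pad squeeze, gives about 28 N. Both are within the 20–40 N hand-tight range.
- **Bystanders and arm:** the other things looked to be in their places by eye, though the arm hid parts of the cover, tape roll and multimeter in the last top view. The gripper was open and touching nothing.

**Disagreements:** the two cameras put the fixture up to 6 mm apart. I used a value between them and relied on feeling the V-stop for the final position. One torque reading of 0.30 N m, taken while turning, was slightly above the later ones; I took it as noise.

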